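# Push a test tile through the sprung flap

### The job

Push the test tile off the ledge into the well of the wooden box: with one finger push the self-closing flap wide open and keep holding it open, while the other finger pushes the tile past it over the edge, so that the tile itself never has to push the flap. Then take the fingers out and let the flap swing shut. Slide the tile only, never lift it, and leave the kiln stilt, the jar and the mug where they stand.

Things in the scene. Friction and masses are not known exactly. Their poses are not given: they have to be found in the camera images.
- tile_box: Fixed open-topped plywood box. Origin: on the table under the middle of the flap opening; x points from the ledge into the well (away from the robot at yaw 0), y left, z up. Grey flat ledge: z = 80 mm, x -156 to -6, 236 wide, no rails. Opening at x = 0, y -65 to 65 mm, between front walls 12 mm thick, 125 high; nothing overhead.
- well (a point): Middle of the well's floor, 8 mm above the table, at x = 75 mm of the box. The well is open above, from the ledge's edge (x = -6 mm, a sheer 72 mm drop) to x = 156 mm, y = -105 to 105 mm; its side and back walls' tops are at z = 122 mm.
- flap (a joint): Angle of the upright aluminium flap in the opening, rad: 0 shut, grows as its free edge swings into the well (counter-clockwise from above), stop at 1.65. 5 mm thick, z = 84 to 122 mm; hinged at its left end (box +y side), 125 mm to the free edge. A spring shuts it whenever it is let go: 0.02 N m at 0, 0.17 N m at 1.5 rad, damped (shuts in under 1 s).
- flap_hinge (a point): Point on the flap's upright hinge axis, at x = 0, y = 62, z = 103 mm of the box.
- flap_free_edge (a point): Middle of the flap's free edge; moves with the flap.
- ledge_edge (a point): Middle of the ledge's edge above the well, at x = -6, y = 0, z = 80 mm of the box.
- test_tile: The glazed ceramic test tile lying flat on the ledge in front of the flap, 45 mm (its x) x 58 mm (its y) x 6 mm, 35 to 70 g; origin at the centre of its underside. It starts with its x axis within 0.2 rad of the box's x axis, its centre 75 to 95 mm before the flap.
- stilt: Three-armed kiln stilt, about 47 x 45 x 15 mm, standing at the right-hand side of the ledge; origin at the centre of its underside. Leave it.
- jar: Small lidded glaze jar, 50 mm across, 66 mm high, on the table right of the box; origin at the centre of its underside. Leave it.
- mug: Stoneware mug, about 102 x 123 x 94 mm, on the table left of the box; origin at the centre of its underside. Leave it.
There are look-alikes about, which are no part of the job. Of the things like the test_tile, leave any that is black; of the rest the smaller one is meant.

How it is judged:
By the outcome, as a careful person would: the job done as asked, in the order asked, and still so for the second after the job is handed in, with the robot touching nothing.
It also fails if it takes over 38 s, if anything falls off the work surface, if the arm or the gripper's body presses on something with over 40 N, if the wrist force passes 120 N, or if a joint passes its speed limit or range.

### The arm

A 7-joint arm with a two-finger parallel gripper is mounted at the origin on the work surface; the furniture and walls round the work are solid. World frame = base frame: x ahead of the robot, y to its left, z up, the work surface at z = 0. Lengths are in m, angles in rad, forces in N, time in s.
With the tool pointing down it reaches from about 0.4 to 0.85 m from the base axis. Payload 4.5 kg.
Tool frame: the origin (TCP) lies between the finger pads; the fingertips stand 11 mm ahead of it and the grasp point (between the pads) lies 8 mm behind it (r.nose_length is the distance from the TCP to the fingertips, in m); z points along the fingers, y is the line along which they close (so a half turn about z gives the same grasp; the last joint's range is limited). The gripper opens to 88 mm and grips with 3 to 60 N. Pads are 18 mm wide; open, the fingers measure 123 mm over their backs; the gripper's body (75 mm by 187 mm) begins 45 mm behind the grasp point.
Start: joints at [1.222, 0.689, -0.195, 1.565, 0.157, 0.902, -0.215], TCP at [0.233, -0.58, 0.25] pointing down, gripper open.
Joint ranges: [-3.01, 3.01], [-0.46, 2.08], [-1.47, 1.51], [0.13, 2.56], [-1, 4.14], [0.04, 2.09], [-2.66, 2.66]. Speed limits (rad/s): [2.57, 2.57, 3.14, 3.14, 3.14, 3.14, 3.14].

### API

Orientations are given as a unit quaternion [x, y, z, w].
In Python, from plant import get_state, snapshot, camera_model, r gives the robot as it stands.
- The arm moves only by the shell command python3 -m inch 'ROWS' [FORCE]. ROWS is text: rows parted by semicolons, each of 7 numbers parted by spaces: the opening, from -1 (shut) to 1 (fully open), then the shift along the tool's x, y, z in m, then the turn, a rotation vector about the tool's x, y, z in rad. A call has 1 to 20 rows; each row shifts and turns the commanded pose from where the row before left it, along the tool's axes as they then stand; what a row does not reach is not made up. A row lasts 1/12 s, in which the tool goes at most 41.7 mm and 7.16 degrees, less where a joint would pass 70% of its speed; a pose out of reach is approached as far as the arm can. A call is refused whole if a number of a shift passes 0.0417 or a number of a turn 0.125, either way. A call with a gripper value outside its range is refused whole. The fingers move at their own pace and stop on an object; FORCE is the grip in N (left out, the last holds). Time passes only in rows, so rows that do not move let the fingers close. It gives the time, the measured TCP pose, the force, the opening and the grip force at its end, in the units of the state.
- get_state(): the state, without advancing time (a new reading comes with each control period).
- snapshot(name): name is "scene" or "top" or "wrist"; returns (picture, depth): 480x640x3 uint8, red, green, blue; 480x640 float32, m along the optical axis (not along the pixel's ray), 0 where there is no reading.
- camera_model(name): a dict with "intrinsics" (3x3 intrinsics, pixels), "view" (4x4, takes a point from world to camera coordinates). Camera axes: x right, y down, z forward; pixel columns grow to the right and rows downward; lengths in m; the calibration is good to about 2 mm. A picture is of the moment at which its call begins: read the wrist's pose just before it. camera_model takes no time and is no camera call; for the wrist camera it gives the pose at the moment of the call.
- r.finish_job(): hands the job in; it is judged then, once.
The state is a dict: "clock": time; "q": joint angles; "qd": joint speeds; "joint_torque": joint torques, N m; "tool_pos": TCP position; "eef_rot": TCP orientation; "contact_force": force on the tool from outside, world axes, zero at the start; "moment": the same for the moment, N m; "opening": opening from 0.0 (shut) to 1.0 (fully open); "finger_force": force on a finger pad.
Only numpy, scipy, OpenCV 4.12 (cv2) and the standard library are available. Lean on these libraries where they do the work, as an engineer would, in place of code of your own. Each camera call takes 0.05 s, during which the arm holds its last target. There are 200 camera calls.

## Working session

There is one attempt and no reset: what is moved stays moved. The work goes in short steps, Python scripts to look and compute and a shell command to move; the robot and the scene stay as the last step left them, time stands still between calls to the robot, and variables do not carry over. Pictures are saved under pics/ and viewed, at most 12 in all, crops included, and the job is handed in when it is done.

```bash
mkdir -p pics; ls; python3 - <<'E'
from plant import *
import cv2,numpy as np
s=get_state();print(s['tool_pos'],s['eef_rot'],s['opening'],r.nose_length)
for n in("top","scene"):
    p,d=snapshot(n);np.savez(f'pics/{n}0.npz',p=p,d=d);cv2.imwrite(f'pics/{n}0.png',p[:,:,::-1])
    m=camera_model(n);print(n,m['intrinsics'],m['view'])
E
```

```text
pics
[ 0.23316769 -0.57919861  0.24891699] [ 9.81731328e-01  1.90270157e-01 -2.47715044e-04 -8.97110181e-04] 1.0049786511769814 0.011
top [[566.53433211   0.         327.04546969]
 [  0.         566.53433211 243.7856282 ]
 [  0.           0.           1.        ]] [[-0.02813744 -0.99951567 -0.01329343  0.05839556]
 [-0.99654306  0.02908874 -0.07781881  0.49967025]
 [ 0.07816781  0.01105785 -0.99687889  1.11225681]
 [ 0.          0.          0.          1.        ]]
scene [[587.80690972   0.         309.64900438]
 [  0.         587.80690972 238.02424191]
 [  0.           0.           1.        ]] [[-0.25894443 -0.96587466  0.00582441  0.16334789]
 [-0.52795865  0.13648743 -0.83823078  0.34560493]
 [ 0.80883091 -0.22013024 -0.54528454  1.084536  ]
 [ 0.          0.          0.          1.        ]]
```

View pics/top0.png

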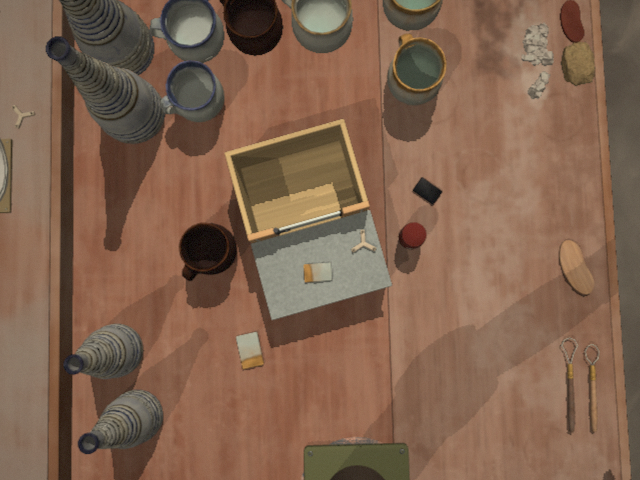

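View pics/scene0.png

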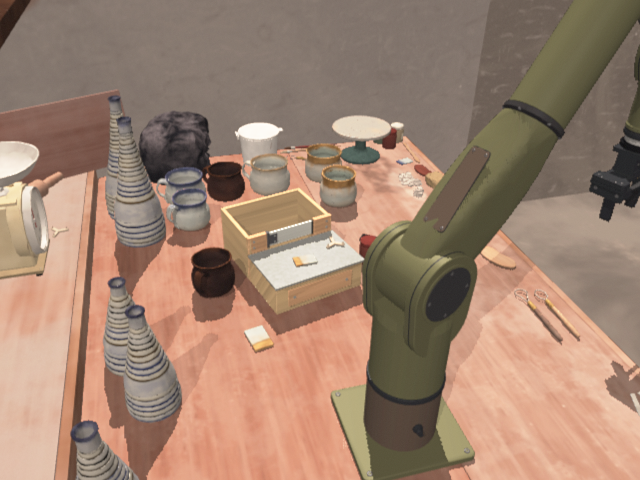

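The top view shows the box with its grey ledge around (320,262) and the shut flap around (308,222). There are three tile-like things:
- (317,272), on the ledge: white and orange, the smaller one.
- (250,350), on the table: white and orange, larger.
- (427,191): black.

The description fits the small one on the ledge. I'll measure it and confirm it in a crop.

```bash
cat > h.py <<'E'
import numpy as np,cv2
from plant import *
def ray(n,uv,z,M=None):
    m=M or camera_model(n);K=np.array(m['intrinsics']);V=np.array(m['view']);R=V[:3,:3];c=-R.T@V[:3,3]
    uv=np.atleast_2d(uv).astype(float);d=np.c_[uv,np.ones(len(uv))]@np.linalg.inv(K).T@R
    return c+d*((z-c[2])/d[:,2])[:,None]
def big(mask,roi):
    k=np.zeros_like(mask);x0,y0,x1,y1=roi;k[y0:y1,x0:x1]=mask[y0:y1,x0:x1]
    cs,_=cv2.findContours(k,cv2.RETR_EXTERNAL,cv2.CHAIN_APPROX_NONE);return max(cs,key=cv2.contourArea)
E
python3 - <<'E'
from h import *
z=np.load('pics/top0.npz');p=z['p'];hsv=cv2.cvtColor(p,cv2.COLOR_RGB2HSV);H,S,V=cv2.split(hsv)
m=camera_model('top');K=m['intrinsics'];Vw=m['view'];d=z['d']
# world z map -> ledge = points at z~0.08
vv,uu=np.mgrid[:480,:640];P=np.stack([(uu-K[0,2])/K[0,0]*d,(vv-K[1,2])/K[1,1]*d,d],-1);W=(P-Vw[:3,3])@Vw[:3,:3]
led=((abs(W[...,2]-.082)<.012)&(d>0)).astype(np.uint8)*255
led=cv2.morphologyEx(led,cv2.MORPH_OPEN,np.ones((7,7)))
c=big(led,(235,200,400,330));w=ray('top',c[:,0],.08)[:,:2].astype(np.float32)
R=cv2.minAreaRect(w);print('ledge',R,cv2.boxPoints(R).round(4).tolist())
# flap/wall top: z~.122
for name,roi,zz in(('ledgetile',(295,255,340,290),.086),('tabletile',(230,325,270,375),.006)):
    g=W[...,:2]
    mk=((((S<60)&(V>150))|((H<25)&(S>110)&(V>150)))).astype(np.uint8)*255
    c=big(mk,roi);R=cv2.minAreaRect(ray('top',c[:,0],zz)[:,:2].astype(np.float32));print(name,R,len(c),cv2.boundingRect(c))
crop=cv2.resize(p[190:330,225:405],None,fx=4,fy=4,interpolation=cv2.INTER_CUBIC);cv2.imwrite('pics/crop1.png',crop[:,:,::-1])
E
```

```text
ledge ((0.4596475064754486, 0.05583277344703674), (0.15192733705043793, 0.23568053543567657), 14.42361068725586) [[0.35670000314712524, 0.1509999930858612], [0.4153999984264374, -0.07720000296831131], [0.5626000165939331, -0.039400000125169754], [0.5038999915122986, 0.18889999389648438]]
ledgetile ((0.4435354471206665, 0.06357167661190033), (0.08239109814167023, 0.06370500475168228), 88.34317779541016) 239 (295, 255, 45, 35)
tabletile ((0.3047637939453125, 0.2075372189283371), (0.04482189565896988, 0.04078073799610138), 11.747075080871582) 81 (236, 332, 24, 26)
```

View pics/crop1.png

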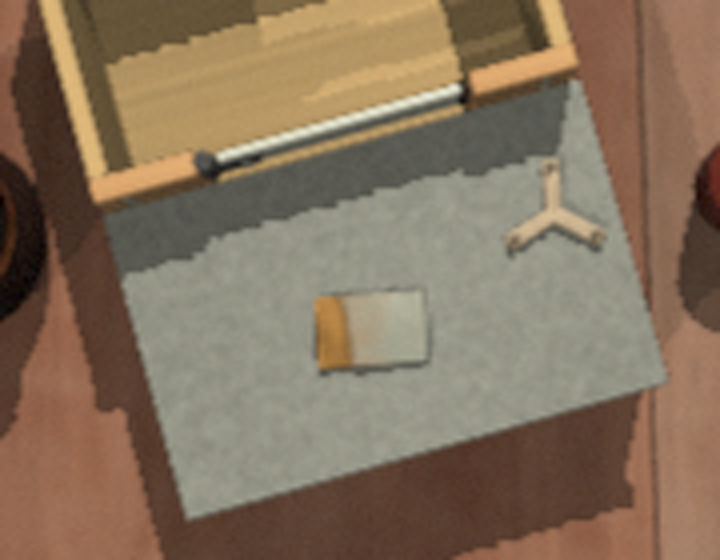

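The crop confirms the white tile with the orange band on the ledge, with corners at about (316,297), (426,289), (430,362) and (319,371) in the crop. The stilt is well to its right, near (555,210). I'll put these in box coordinates.

```bash
cat >> h.py <<'E'
a=np.radians(14.42);BR=np.array([[np.cos(a),-np.sin(a)],[np.sin(a),np.cos(a)]]);BO=np.array([.4596,.0558])+.081*BR[:,0]
tobox=lambda w:(np.atleast_2d(w)[:,:2]-BO)@BR
tow=lambda b:np.atleast_2d(b)@BR.T+BO
def fingers(s=None,sep=.0527):  # box x,y of the fingers +y and -y, TCP, tip z, yaw of tool y in box
    from scipy.spatial.transform import Rotation as Q
    s=s or get_state();R=Q.from_quat(s['eef_rot']).as_matrix();t=np.array(s['tool_pos'])
    o=s['opening']*.044+.00875
    f=tobox([t+R[:,1]*o,t-R[:,1]*o,t]);tip=t+R[:,2]*r.nose_length
    y=R[:2,1]@BR;return f.round(4),tip[2].round(4),np.arctan2(y[1],y[0]).round(4),R.round(3)
E
python3 - <<'E'
from h import *
f=lambda q:(np.array(q)+.5)/4-.5+[225,190]
b=tobox(ray('top',f([(316,297),(426,289),(430,362),(319,371)]),.086));print('BO',BO,'tile',b.round(4),b.mean(0))
e=b[0]-b[1];print('tile y axis yaw',np.arctan2(-e[0],e[1]),np.linalg.norm(e),np.linalg.norm(b[0]-b[3]))
print('flap ends',tobox(ray('top',f([(218,163),(462,93)]),.122)).round(4))
print('stilt',tobox(ray('top',f([(550,165),(512,243),(600,240)]),.09)).round(4))
print(get_state()['contact_force'],*fingers())
E
```

```text
BO [0.5380482  0.07597127] tile [[-0.0731  0.0315]
 [-0.0837 -0.0191]
 [-0.1171 -0.0114]
 [-0.1068  0.0397]] [-0.09517505  0.01016955]
tile y axis yaw -0.2077919509010735 0.05175484437729217 0.03468025620038751
flap ends [[-0.004   0.0563]
 [-0.004  -0.0594]]
stilt [[-0.0441 -0.091 ]
 [-0.0744 -0.0637]
 [-0.0844 -0.1036]]
[ 0.58039894 -0.16488383 -0.26155123] [[-0.4515 -0.611 ]
 [-0.4653 -0.5064]
 [-0.4584 -0.5587]] 0.238 -1.4396 [[ 0.928  0.374 -0.001]
 [ 0.374 -0.928  0.002]
 [-0.    -0.002 -1.   ]]
```

```bash
python3 - <<'E'
from h import *
from scipy.spatial.transform import Rotation as Q
s=get_state();R=Q.from_quat(s['eef_rot']).as_matrix();t=tow([-.084,.017])[0]
d=np.r_[t,.171]-s['tool_pos'];print(t,d,R.T@d,(R.T@d)/20)
E
```

```text
[0.45246104 0.07151735] [ 0.2192507   0.65077346 -0.07798791] [ 0.44651718 -0.52160241  0.07881893] [ 0.02232586 -0.02608012  0.00394095]
```

```bash
python3 -m inch '1 .0223 -.0261 .0039 0 0 0;1 .0223 -.0261 .0039 0 0 0;1 .0223 -.0261 .0039 0 0 0;1 .0223 -.0261 .0039 0 0 0;1 .0223 -.0261 .0039 0 0 0;1 .0223 -.0261 .0039 0 0 0;1 .0223 -.0261 .0039 0 0 0;1 .0223 -.0261 .0039 0 0 0;1 .0223 -.0261 .0039 0 0 0;1 .0223 -.0261 .0039 0 0 0;1 .0223 -.0261 .0039 0 0 0;1 .0223 -.0261 .0039 0 0 0;1 .0223 -.0261 .0039 0 0 0;1 .0223 -.0261 .0039 0 0 0;1 .0223 -.0261 .0039 0 0 0;1 .0223 -.0261 .0039 0 0 0;1 .0223 -.0261 .0039 0 0 0;1 .0223 -.0261 .0039 0 0 0;1 .0223 -.0261 .0039 0 0 0;1 .0223 -.0261 .0039 0 0 0' && python3 -m inch '1 0 0 0 0 0 -.12;1 0 0 0 0 0 -.12;1 0 0 0 0 0 -.12;1 0 0 0 0 0 -.12;1 0 0 0 0 0 -.12;1 0 0 0 0 0 -.12;1 0 0 0 0 0 -.12;1 0 0 0 0 0 -.12;1 0 0 0 0 0 -.12;1 0 0 0 0 0 -.12;1 0 0 0 0 0 -.12;1 0 0 0 0 0 -.12;1 0 0 0 0 0 -.12;1 0 0 0 0 0 -.12;1 0 0 0 0 0 0;1 0 0 0 0 0 0'
python3 - <<'E'
from h import *
s=get_state();print(s['clock'],s['q'].round(2),*fingers(s))
m=camera_model('wrist');p,d=snapshot('wrist');np.savez('pics/w1.npz',p=p,d=d,**m);cv2.imwrite('pics/w1.png',p[:,:,::-1])
E
```

```text
clock: 1.77
tool_pos: [0.4523, 0.0728, 0.1714]
eef_rot: [0.982, 0.19, -0.0, 0.0]
contact_force: [0.7, -0.3, 0.4]
opening: 0.999
finger_force: 0.0
clock: 3.1
tool_pos: [0.4521, 0.0709, 0.1715]
eef_rot: [0.515, 0.857, -0.0, -0.0]
contact_force: [0.2, 0.2, 1.0]
opening: 0.999
finger_force: 0.0
3.1 [ 0.03  0.65 -0.46  2.13  0.59  0.5  -0.38] [[-0.0332  0.0289]
 [-0.1357  0.0042]
 [-0.0845  0.0165]] 0.1605 0.2368 [[-0.469  0.883 -0.   ]
 [ 0.883  0.469  0.   ]
 [ 0.    -0.    -1.   ]]
```

View pics/w1.png

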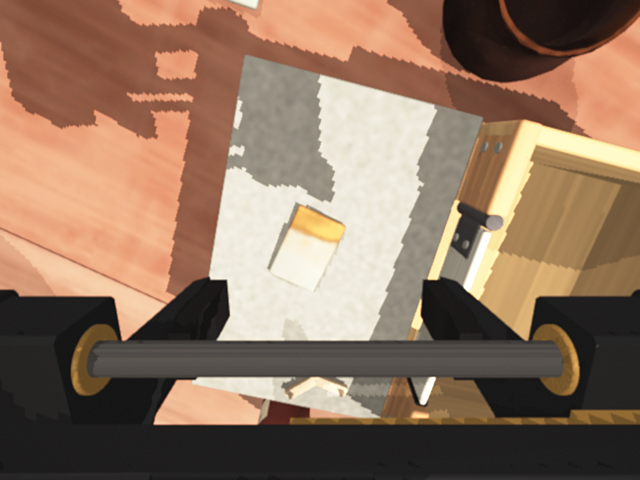

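The wrist view shows the tile with corners at about (300,204), (345,231), (316,291) and (269,268). The left finger in the picture, the rear one, points just behind the tile, and the flap is shut with its hinge near (470,225).

```bash
python3 - <<'E'
from h import *
z=np.load('pics/w1.npz');M={'intrinsics':z['intrinsics'],'view':z['view']}
b=tobox(ray('wrist',[(300,204),(345,231),(316,291),(269,268)],.086,M));print(b.round(4),b.mean(0))
print([np.linalg.norm(b[i]-b[i-1]).round(4) for i in range(4)])
e=b[1]-b[2];print('yaw',np.arctan2(-e[0],e[1]))
print('ledge far-left corner, hinge',tobox(ray('wrist',[(246,56),(482,119)],.08,M)).round(4),tobox(ray('wrist',[(482,221)],.125,M)).round(4))
E
```

```text
[[-0.1069  0.041 ]
 [-0.0743  0.0304]
 [-0.0831 -0.0157]
 [-0.1178 -0.0067]] [-0.09552064  0.01229003]
[np.float64(0.0489), np.float64(0.0342), np.float64(0.0469), np.float64(0.0359)]
yaw -0.18731391993968158
ledge far-left corner, hinge [[-0.1571  0.1187]
 [-0.0093  0.1181]] [[-0.0091  0.0625]]
```

```bash
python3 -m inch '1 0 -.002 .02 0 0 0;1 0 0 .02 0 0 0;1 0 0 .02 0 0 0;1 0 0 .01 0 0 0;1 0 0 .004 0 0 0;1 0 0 .002 0 0 0;1 0 0 .0015 0 0 0;1 0 0 0 0 0 0;1 0 0 0 0 0 0'
python3 - <<'E'
from h import *
s=get_state();print(s['clock'],*fingers(s))
m=camera_model('wrist');p,d=snapshot('wrist');cv2.imwrite('pics/w2.png',p[:,:,::-1])
E
```

```text
clock: 3.9
tool_pos: [0.4508, 0.0701, 0.0947]
eef_rot: [0.514, 0.858, 0.0, 0.0]
contact_force: [0.8, -0.2, 0.3]
opening: 1.001
finger_force: 0.0
3.9 [[-0.0347  0.0286]
 [-0.1372  0.0035]
 [-0.0859  0.0161]] 0.0837 0.2398 [[-0.472  0.882  0.001]
 [ 0.882  0.472  0.   ]
 [-0.     0.001 -1.   ]]
```

View pics/w2.png

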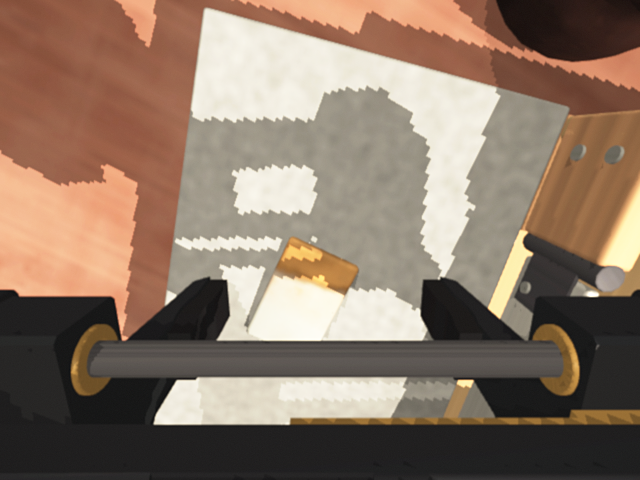

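```bash
python3 -m inch '1 0 0 .0012 0 0 0;1 -.001 .004 0 0 0 0;1 -.001 .004 0 0 0 0;1 -.001 .004 0 0 0 0;1 -.001 .004 0 0 0 0;1 -.001 .004 0 0 0 0;1 -.001 .004 0 0 0 0;1 0 0 0 0 0 0'
cat >> h.py <<'E'
def look(name):
    s=get_state();print(s['clock'],*fingers(s)[:3],s['contact_force'].round(1))
    M=camera_model('top');p,d=snapshot('top')
    c=cv2.resize(p[110:330,220:405],None,fx=3,fy=3,interpolation=cv2.INTER_CUBIC);m=camera_model('wrist');w,_=snapshot('wrist')
    o=np.hstack([cv2.resize(c,(400,476)),cv2.resize(w,(400,300),interpolation=cv2.INTER_AREA)[:, :].repeat(1,0) if 0 else cv2.copyMakeBorder(cv2.resize(w,(400,300)),0,176,0,0,cv2.BORDER_CONSTANT)])
    cv2.imwrite(f'pics/{name}.png',o[:,:,::-1]);np.savez(f'pics/{name}.npz',w=w,p=p,**m)
E
python3 -c "
from h import *
look('l1')"
```

```text
clock: 4.62
tool_pos: [0.4752, 0.0763, 0.093]
eef_rot: [0.514, 0.858, 0.0, 0.0]
contact_force: [0.0, -1.1, -0.2]
opening: 0.999
finger_force: 0.4
4.6167 [[-0.0096  0.0285]
 [-0.1119  0.0034]
 [-0.0608  0.0159]] 0.082 0.2399 [ 0.  -1.1 -0.2]
```

View pics/l1.png

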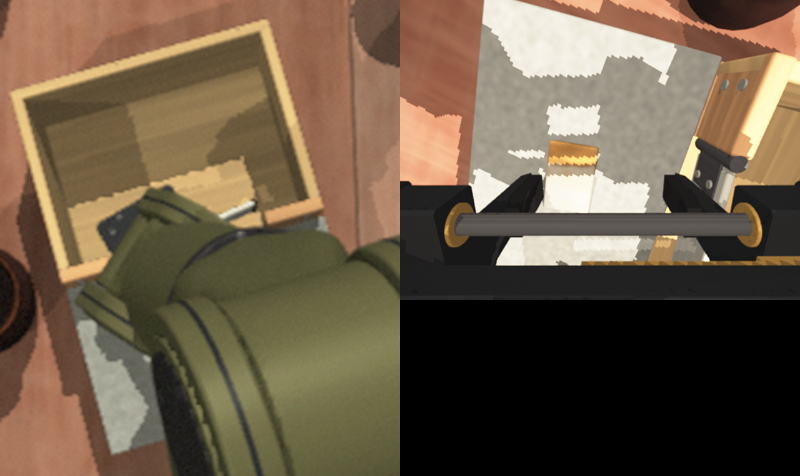

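The tile has turned nearly flush with the rear finger, with its far edge at (548,141)–(598,150) in the right panel. The front finger is about to reach the flap. I'll check the tile's offset from the pad.

```bash
python3 - <<'E'
from h import *
z=np.load('pics/l1.npz');M={'intrinsics':z['intrinsics'],'view':z['view']}
uv=(np.array([(548,141),(598,150),(544,200)])+.5-[400,0])/.625-.5
b=tobox(ray('w',uv,.086,M));print(b.round(4));e=b[1]-b[0];th=np.arctan2(e[1],e[0]);print('yaw',th,'len',np.linalg.norm(e))
c=b[0]+.0175*np.array([np.cos(th),np.sin(th)])-.0245*np.array([-np.sin(th),np.cos(th)]);print('centre',c.round(4))
f=fingers()[0][1];ph=.24;d=c-f;print('along',d@[np.cos(ph),np.sin(ph)],'left',d@[-np.sin(ph),np.cos(ph)])
E
```

```text
[[-0.1052  0.0405]
 [-0.071   0.0423]
 [-0.1005 -0.004 ]]
yaw 0.05396318209847832 len 0.03421995142595295
centre [-0.0864  0.0169]
along 0.028977159607132125 left 0.006960094296013034
```

```bash
python3 -m inch '1 0 -.005 0 0 0 0;1 0 0 0 0 0 .08;1 0 0 0 0 0 .08;1 .001 0 0 0 0 .08;1 .001 0 0 0 0 0;1 0 0 0 0 0 0;1 0 0 0 0 0 0'
python3 - <<'E'
from h import *
s=get_state();print(s['clock'],*fingers(s)[:3],s['contact_force'].round(1))
M=camera_model('wrist');w,_=snapshot('wrist');np.savez('pics/w3.npz',w=w,**M);cv2.imwrite('pics/w3.png',w[:,:,::-1])
E
```

```text
clock: 5.3
tool_pos: [0.4693, 0.0758, 0.0931]
eef_rot: [0.612, 0.791, 0.0, 0.0]
contact_force: [-0.3, -0.5, 1.1]
opening: 1.0
finger_force: 0.0
5.3 [[-0.0139  0.0171]
 [-0.1193  0.0168]
 [-0.0666  0.017 ]] 0.0821 0.0028 [-0.3 -0.5  1.1]
```

View pics/w3.png

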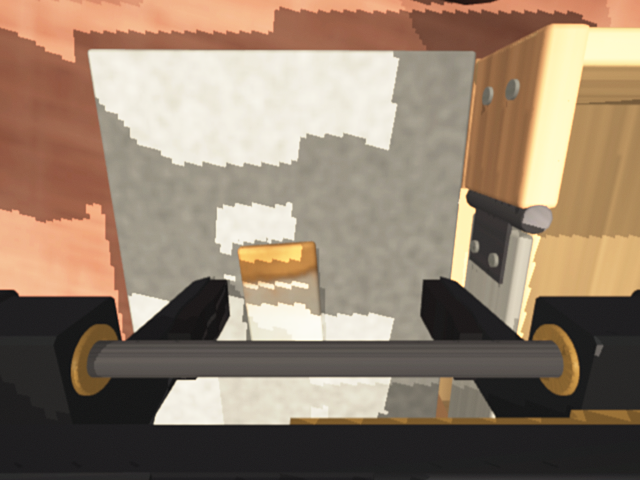

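The tile sits square just ahead of the rear finger, with its far edge at (238,246)–(316,242). The flap's hinge plate is at (490,250). Now I push forward, opening the flap.

```bash
python3 -m inch '1 -.0003 .004 0 0 0 0;1 -.0004 .004 0 0 0 0;1 -.0006 .004 0 0 0 0;1 -.0006 .004 0 0 0 0;1 -.0006 .004 0 0 0 0;1 -.0006 .004 0 0 0 0;1 -.0006 .004 0 0 0 0;1 -.0006 .004 0 0 0 0;1 -.0006 .004 0 0 0 0;1 -.0006 .004 0 0 0 0;1 0 0 0 0 0 0'
python3 - <<'E'
from h import *
s=get_state();print(s['clock'],*fingers(s)[:3],s['contact_force'].round(1))
M=camera_model('wrist');w,_=snapshot('wrist');np.savez('pics/w4.npz',w=w,**M);cv2.imwrite('pics/w4.png',w[:,:,::-1])
E
```

```text
clock: 6.27
tool_pos: [0.5109, 0.0802, 0.093]
eef_rot: [0.613, 0.79, 0.001, 0.001]
contact_force: [-1.6, -0.7, -0.7]
opening: 1.001
finger_force: 0.8
6.2667 [[ 0.0276  0.0109]
 [-0.078   0.0109]
 [-0.0252  0.0109]] 0.082 -0.0006 [-1.6 -0.7 -0.7]
```

View pics/w4.png

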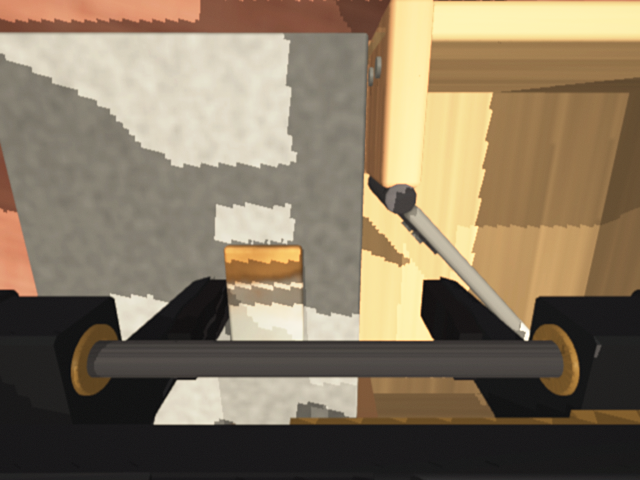

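The flap is about 0.8 rad open, running from (400,200) to (525,330), and held by the front finger. The tile is flush on the rear finger, about 27 mm before the edge. Next I turn about the tile so the front finger opens the flap wider before the tile gets there.

```bash
python3 -m inch '1 .0015 .002 0 0 0 -.06;1 .0014 .002 0 0 0 -.06;1 .0013 .002 0 0 0 -.06;1 .0012 .002 0 0 0 -.06;1 .001 .002 0 0 0 -.06;1 .001 .002 0 0 0 -.06;1 0 0 0 0 0 0'
python3 - <<'E'
from h import *
s=get_state();print(s['clock'],*fingers(s)[:3],s['contact_force'].round(1))
M=camera_model('wrist');w,_=snapshot('wrist');np.savez('pics/w5.npz',w=w,**M);cv2.imwrite('pics/w5.png',w[:,:,::-1])
E
```

```text
clock: 6.9
tool_pos: [0.5199, 0.0907, 0.0933]
eef_rot: [0.462, 0.887, 0.0, 0.002]
contact_force: [3.0, -4.1, 0.5]
opening: 1.002
finger_force: 1.8
6.9 [[ 0.0355  0.0373]
 [-0.0634  0.0002]
 [-0.0139  0.0187]] 0.0823 0.359 [ 3.  -4.1  0.5]
```

View pics/w5.png

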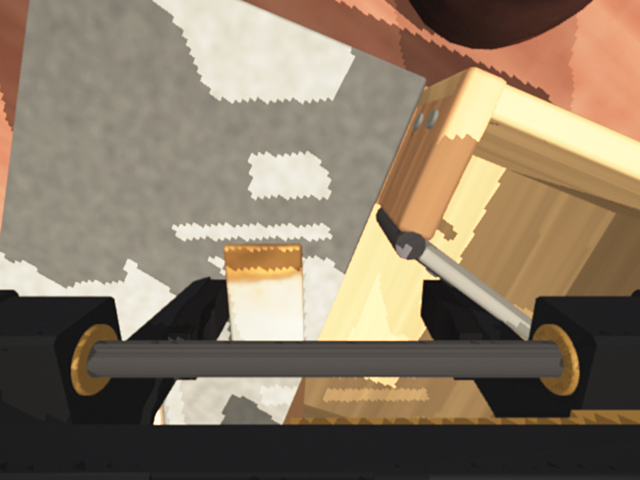

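The flap is now about 1.3 rad open and held, from (410,243) to (525,325). The tile is still flush on the rear pad and still on the ledge. I push it over the edge.

```bash
python3 -m inch '1 -.0009 .0044 0 0 0 0;1 -.0009 .0044 0 0 0 0;1 -.0009 .0044 0 0 0 0;1 -.0009 .0044 0 0 0 0;1 -.0009 .0044 0 0 0 0;1 -.0009 .0044 0 0 0 0;1 -.0009 .0044 0 0 0 0;1 -.0009 .0044 0 0 0 0;1 -.0009 .0044 0 0 0 0;1 -.0009 .0044 0 0 0 0;1 -.0009 .0044 0 0 0 0;1 -.0009 .0044 0 0 0 0;1 0 0 0 0 0 0;1 0 0 0 0 0 0'
python3 - <<'E'
from h import *
s=get_state();print(s['clock'],*fingers(s)[:3],s['contact_force'].round(1))
w,_=snapshot('wrist');cv2.imwrite('pics/w6.png',w[:,:,::-1])
E
```

```text
clock: 8.12
tool_pos: [0.5686, 0.114, 0.0932]
eef_rot: [0.461, 0.887, 0.001, 0.001]
contact_force: [2.4, -1.6, 0.2]
opening: 0.999
finger_force: 0.9
8.1167 [[ 0.0884  0.0478]
 [-0.0102  0.0107]
 [ 0.0391  0.0292]] 0.0822 0.3601 [ 2.4 -1.6  0.2]
```

View pics/w6.png

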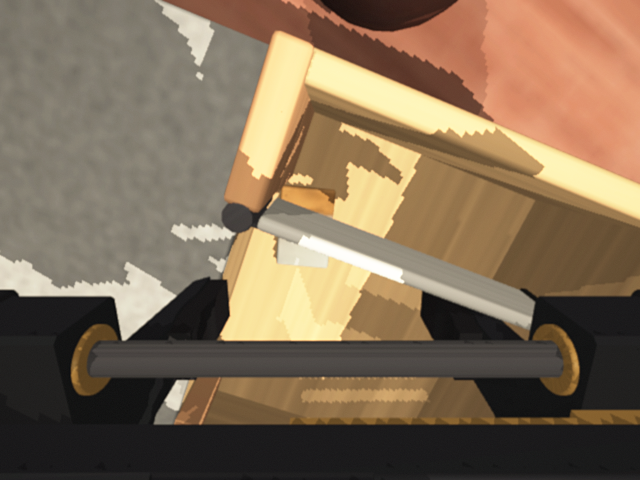

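The tile lies on the well floor at about (305,230), below the held-open flap. Now the fingers go straight up and the flap can shut.

```bash
python3 -m inch '1 0 0 -.01 0 0 0;1 0 0 -.015 0 0 0;1 0 0 -.02 0 0 0;1 0 0 -.02 0 0 0;1 0 0 -.02 0 0 0;1 0 0 -.02 0 0 0;1 0 0 -.02 0 0 0;1 0 0 -.02 0 0 0;1 0 0 -.02 0 0 0;1 0 -.03 -.01 0 0 0;1 0 -.04 0 0 0 0;1 0 -.04 0 0 0 0;1 0 -.04 0 0 0 0;1 0 -.02 0 0 0 0;1 0 0 0 0 0 0;1 0 0 0 0 0 0;1 0 0 0 0 0 0;1 0 0 0 0 0 0;1 0 0 0 0 0 0;1 0 0 0 0 0 0'
python3 - <<'E'
from h import *
s=get_state();print(s['clock'],*fingers(s)[:3],s['contact_force'].round(1))
t,_=snapshot('top');w,_=snapshot('scene')
o=np.hstack([cv2.resize(t[90:330,160:440],None,fx=1.4,fy=1.4),cv2.resize(w[170:330,170:400],(400,336))]);cv2.imwrite('pics/end.png',o[:,:,::-1])
E
```

```text
clock: 9.83
tool_pos: [0.4287, 0.0166, 0.268]
eef_rot: [0.461, 0.888, 0.0, 0.0]
contact_force: [0.3, -0.3, -0.1]
opening: 1.003
finger_force: 0.0
9.8333 [[-0.0712 -0.0116]
 [-0.1701 -0.049 ]
 [-0.1207 -0.0303]] 0.257 0.3615 [ 0.3 -0.3 -0.1]
```

View pics/end.png

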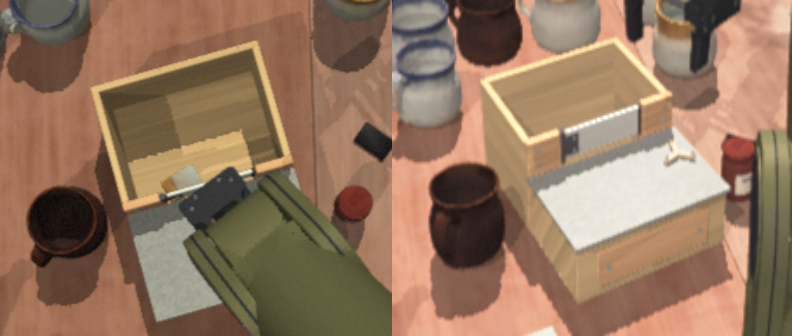

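The flap is shut at (600,135) in the scene view, and the tile lies in the well at (180,182) in the top view. The stilt, jar and mug are where they were, and the robot is clear of everything.

```bash
python3 -c "
from plant import r
print(r.finish_job())"
```

```text
the job is handed in; nothing more can be done
None
```

The test tile is in the well: one finger held the flap open at about 1.3 rad or more while the other pushed the tile over the edge, the flap then swung shut, the stilt, jar and mug were left untouched, and the job was handed in at about 10 s.

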